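# Top up the bowl feeder and hold its hold-to-run paddle

## Robot

A 6-joint arm with a two-finger parallel gripper is mounted at the origin on the work surface. World frame = base frame: x ahead of the robot, y to its left, z up, the work surface at z = 0. Lengths are in m, angles in rad, forces in N, time in s.
With the tool pointing down it reaches from about 0.25 to 0.725 m from the base axis. Payload 4 kg.
Tool frame: the origin (TCP) lies midway between the tips of the shut fingers; the grasp point (between the pads) lies grip_point_offset behind it (grip_point_offset is the distance from the TCP to the grasp point, in m); z points along the fingers, y is the line along which they close (so a half turn about z gives the same grasp; the last joint's range is limited). The gripper opens to 85 mm and grips with 20 to 120 N. Pads are 22 mm wide; open, the fingers measure 114 mm over their backs; the gripper's body (76 mm by 85 mm) begins 54 mm behind the grasp point. The pads swing forward as they close: fully open they stand 13 mm farther back than shut.
Start: joints at [1.327, 0.241, 0.005, 1.335, 0, 1.571], TCP at [0.121, 0.485, 0.205] pointing down, gripper open.
Joint ranges: [-2.72, 2.72], [-1.05, 1.87], [-1.09, 1.28], [-1.99, 2.15], [-1.42, 1.44], [-3.14, 3.14]. Speed limits (rad/s): [2.79, 2.79, 3.14, 3.14, 3.14, 3.14].

## Interface

Orientations are given as a unit quaternion [x, y, z, w].
In Python, from workcell import * gives the robot as it stands. The module is installed in compiled form; this text tells all that it offers.
- The arm moves only by the tool arm_command, never from a script. Its arguments are lists of equal length, an entry for each row: "slide": the shift along the tool's x, y, z in cm, a list of three; "spin": the turn about the tool's z in degrees. A call has exactly 5 rows; each row is the pose to reach, as a shift and turn from the pose commanded when the call began, along the tool's axes at that moment; what a row does not reach only later rows make up. A row lasts 1/8 s, in which the tool goes at most 62.5 mm and 10.7 degrees, less where a joint would pass 70% of its speed; a pose out of reach is approached as far as the arm can. A call with a gripper value outside its range is refused whole. "jaw" is the finger opening in cm, from 0 to 8.54, set as the call begins (left out, the last holds). The fingers move at their own pace and stop on an object; the grip force is fixed at half the most. Time passes only in rows, so rows that repeat a pose let the fingers close, or fill a call up. It gives the time, the measured TCP pose, the force, the opening and the grip force at its end, in the units of the state.
- get_obs(): the state, without advancing time (a new reading comes with each control period).
- camera(name): name is "side" or "top" or "wrist"; returns a dict with "pixels" (420x560x3 uint8, red, green, blue), "range_z" (420x560 float32, m along the optical axis (not along the pixel's ray), 0 where there is no reading), "intrinsics" (3x3 intrinsics, pixels), "rvec" (rotation vector, rad) and "tvec" (3), from world to camera coordinates, as OpenCV has them. Camera axes: x right, y down, z forward; pixel columns grow to the right and rows downward; lengths in m; the calibration is good to about 2 mm. A picture is of the moment at which its call begins.
- job_done(): hands the job in; it is judged then, once.
Trained networks look in a picture, given as the dict that the camera call returned (one of the last four; its "shot" number tells which), for a name from the list of things; names that differ only in an ending like _2 or _b are one class to them, and where a whole thing is asked for, a point or a joint stands for the part that bears it (a point fixed in the world has none). Each returns a list of dicts, best first, with "confidence" (0 to 1); they miss things now and then, are a little off and sometimes report something else, mostly with a low value. They report only what shows in the picture. A call takes as long as a camera call. They do not tell look-alikes from the thing itself.
- recognise(picture, thing): "centre" ([column, row] in pixels, amid what is visible of it).
- landmark_of(picture, thing): "centre" ([column, row] in pixels: a listed point, or the origin of a listed thing).
The state is a dict: "clock": time; "joint_pos": joint angles; "joint_vel": joint speeds; "tau": joint torques, N m; "eef_pos": TCP position; "tool_rot": TCP orientation; "ft_force": force on the tool from outside, world axes, zero at the start; "ft_torque": the same for the moment, N m; "grip_width": finger opening in m; "grasp_force": force on a finger pad.
Only numpy, scipy, OpenCV 4.12 (cv2) and the standard library are available. Lean on these libraries where they do the work, as an engineer would, in place of code of your own. Each camera call takes 0.05 s, during which the arm holds its last target. There are 200 camera calls.

## Task

Use the red-handled scoop to put at least three nuts from the blue bin into the steel bowl of the feeder without touching a nut with the fingers or leaving one on the bench, and lay the scoop back in the bin. Then press the hold-to-run paddle down to its middle position, about half of its travel, and finish while still holding it there: letting it up stops the feeder, and pushing it right down to its stop at any time trips it. Leave the red emergency stop, the tape, the spanner and the sprocket alone.

Things in the scene. Friction and masses are not known exactly. Their poses are not given: they have to be found in the camera images.
- bin: Blue plastic picking bin fixed to the bench, open at the top. Outside 208 (x) x 118 (y) mm, walls 4 mm, so 200 x 110 mm inside; floor 4 mm thick. Three walls are 45 mm high, the wall on its own -x side (towards the robot) only 28 mm. Origin: centre of the underside; x along the length, away from the low wall.
- scoop: Sheet-steel scoop, 150 to 230 g, starting flat on the bin's floor at the low-wall end, its red handle reaching out over that wall. Origin: underside of the tray, 46 mm behind the lip; x points to the lip, z up. Tray 88 long x 78 wide, floor 1.5 mm thick, side walls 28 mm high, ending 18 mm short of the open lip, back wall (x = -41 mm) 32 mm high. A neck joins it to the handle.
- scoop_grip (a point): Point on the scoop's handle to grip: 90 mm behind the scoop's origin and 75 mm above it. The handle is a bar 22 mm wide (y) and 25 mm high with flat sides, parallel to the scoop's x, from 55 to 150 mm behind the scoop's origin.
- scoop_lip (a point): Middle of the scoop's front lip, at its underside (46 mm ahead of the scoop's origin).
- nut0: Lightly oiled, slippery steel M12 hex nut (friction about 0.25), 19 mm across flats, 11 mm thick, edges chamfered 3 mm, 20 g; all nine start flat, spread on the bin's floor ahead of the scoop. Pushed by the scoop's lip against the bin's far wall they ride up over the lip onto the tray, the first row last. Origin: centre of one face, z the nut's axis.
- nut1: Lightly oiled, slippery steel M12 hex nut (friction about 0.25), 19 mm across flats, 11 mm thick, edges chamfered 3 mm, 20 g; all nine start flat, spread on the bin's floor ahead of the scoop. Pushed by the scoop's lip against the bin's far wall they ride up over the lip onto the tray, the first row last. Origin: centre of one face, z the nut's axis.
- nut2: Lightly oiled, slippery steel M12 hex nut (friction about 0.25), 19 mm across flats, 11 mm thick, edges chamfered 3 mm, 20 g; all nine start flat, spread on the bin's floor ahead of the scoop. Pushed by the scoop's lip against the bin's far wall they ride up over the lip onto the tray, the first row last. Origin: centre of one face, z the nut's axis.
- nut3: Lightly oiled, slippery steel M12 hex nut (friction about 0.25), 19 mm across flats, 11 mm thick, edges chamfered 3 mm, 20 g; all nine start flat, spread on the bin's floor ahead of the scoop. Pushed by the scoop's lip against the bin's far wall they ride up over the lip onto the tray, the first row last. Origin: centre of one face, z the nut's axis.
- nut4: Lightly oiled, slippery steel M12 hex nut (friction about 0.25), 19 mm across flats, 11 mm thick, edges chamfered 3 mm, 20 g; all nine start flat, spread on the bin's floor ahead of the scoop. Pushed by the scoop's lip against the bin's far wall they ride up over the lip onto the tray, the first row last. Origin: centre of one face, z the nut's axis.
- nut5: Lightly oiled, slippery steel M12 hex nut (friction about 0.25), 19 mm across flats, 11 mm thick, edges chamfered 3 mm, 20 g; all nine start flat, spread on the bin's floor ahead of the scoop. Pushed by the scoop's lip against the bin's far wall they ride up over the lip onto the tray, the first row last. Origin: centre of one face, z the nut's axis.
- nut6: Lightly oiled, slippery steel M12 hex nut (friction about 0.25), 19 mm across flats, 11 mm thick, edges chamfered 3 mm, 20 g; all nine start flat, spread on the bin's floor ahead of the scoop. Pushed by the scoop's lip against the bin's far wall they ride up over the lip onto the tray, the first row last. Origin: centre of one face, z the nut's axis.
- nut7: Lightly oiled, slippery steel M12 hex nut (friction about 0.25), 19 mm across flats, 11 mm thick, edges chamfered 3 mm, 20 g; all nine start flat, spread on the bin's floor ahead of the scoop. Pushed by the scoop's lip against the bin's far wall they ride up over the lip onto the tray, the first row last. Origin: centre of one face, z the nut's axis.
- nut8: Lightly oiled, slippery steel M12 hex nut (friction about 0.25), 19 mm across flats, 11 mm thick, edges chamfered 3 mm, 20 g; all nine start flat, spread on the bin's floor ahead of the scoop. Pushed by the scoop's lip against the bin's far wall they ride up over the lip onto the tray, the first row last. Origin: centre of one face, z the nut's axis.
- bowl (a point): Centre of the floor inside the feeder's round steel bowl (bowl fixed; a 10 mm high cone stands on its floor). The bowl is 66 mm deep from here to the rim, about 165 mm inside diameter at the floor and 198 mm at the rim; a narrow spiral ledge runs round the inside wall. A nut anywhere in the bowl, below the rim, counts.
- bowl_rim (a point): Centre of the bowl's mouth, level with the rim, 162 mm above the bench. Rim's outside diameter 204 mm; under it the drive unit on a 190 mm square base plate. An outlet chute 25 mm wide, just below the rim, leads away on the side far from the robot.
- station: Hold-to-run station fixed to the bench: grey box 200 (x) x 90 (y) x 40 mm. Front half (towards the robot): the paddle between two cheeks (inner faces 78 mm apart, tops 66 mm above the bench). Rear half: yellow block, top 62 mm above the bench, with the red emergency stop. Origin: centre of the underside; x points from the paddle's front edge to the emergency stop.
- paddle (a joint): Angle of the sprung paddle about a hinge along the station's y, 8 mm ahead (+x) of the station's origin, 56 mm above the bench. 0 = up (let go, sloping up 0.25 rad to the robot), 0.25 rad = flat on its stop. Middle position 0.085 to 0.165; trips past 0.22. Force at the pressing point: 5 N to start it moving, 9 N at half travel, 13 N at the stop; it springs back when let go.
- paddle_press (a point): Pressing point: middle of the upper face of the green pad (36 x 54 mm) near the free end of the paddle (black, 98 x 66 mm), 80 mm from its hinge and 82 mm above the bench when up. It moves down 20 mm over the whole travel, 10 mm at half travel.
- estop (a joint): Travel (m) of the red emergency stop button, 36 mm across, on the station's yellow block, top 80 mm above the bench; 0 = not pressed, 6 mm = fully in. Leave alone.
- tape: Bystander: roll of brown tape lying flat, 92 mm outside diameter, 48 mm high. Origin: centre of the underside.
- spanner: Bystander: steel spanner lying flat, 170 mm long, along its x. Origin: centre of its underside.
- sprocket: Bystander: dark steel chain sprocket lying flat, about 73 mm across, 16 mm high at the hub. Origin: centre of the underside.
Things that resemble listed ones, but are neither listed nor needed, are in the scene too. There is more than one size of the bin; the one meant has the size given above.

How it is judged:
By the outcome, as a careful person would: the job done as asked, in the order asked, and still so for the second after the job is handed in, while the arm keeps its last pose, push and grip.
It also fails if it takes over 72 s, if anything falls off the work surface, if the arm or the gripper's body presses on something with over 40 N, if the wrist force passes 120 N, or if a joint passes its speed limit or range.

## Working session

There is one attempt and no reset: what is moved stays moved. The work goes in short steps, Python scripts to look and compute and a tool call to move; the robot and the scene stay as the last step left them, time stands still between calls to the robot, and variables do not carry over. Pictures are saved under pics/ and viewed, at most 10 in all, crops included, and the job is handed in when it is done.

Besides the shell and the picture viewer there is one more tool, called after "Call:" as name(argument=value, ...), one argument or row to a line, values as JSON. arm_command: Moves the arm, as the interface text tells. Its arguments: {"type":"object","properties":{"slide":{"type":"array","items":{"type":"array","items":{"type":"number"}}},"spin":{"type":"array","items":{"type":"number"}},"jaw":{"type":"number"}},"required":["slide","spin"]}

```bash
mkdir -p pics
cat > h.py <<'E'
from workcell import *
import numpy as np, cv2
from scipy.spatial.transform import Rotation as R
def cam(n): return camera(n)
def save(p,f,crop=None,s=1):
    im=p["pixels"][:,:,::-1]
    if crop: im=im[crop[1]:crop[3],crop[0]:crop[2]]
    cv2.imwrite("pics/"+f,cv2.resize(im,None,fx=s,fy=s,interpolation=cv2.INTER_CUBIC))
def world(p,uv,z=None):
    """pixel to world, by depth or on plane z"""
    K=np.array(p["intrinsics"]);M=cv2.Rodrigues(np.array(p["rvec"],float))[0];t=np.array(p["tvec"]).ravel()
    d=np.linalg.inv(K)@[uv[0],uv[1],1.]
    c=-M.T@t; r=M.T@d
    k=float(p["range_z"][int(round(uv[1])),int(round(uv[0]))]) if z is None else (z-c[2])/r[2]
    return c+k*r
def cloud(p):
    K=np.array(p["intrinsics"]);M=cv2.Rodrigues(np.array(p["rvec"],float))[0];t=np.array(p["tvec"]).ravel()
    v,u=np.mgrid[0:420,0:560]; d=np.stack([u,v,np.ones_like(u)],-1)@np.linalg.inv(K).T*p["range_z"][...,None]
    return (d-t)@M
def pix(p,X):
    return cv2.projectPoints(np.array(X,float).reshape(-1,3),np.array(p["rvec"],float),np.array(p["tvec"],float),np.array(p["intrinsics"]),None)[0].reshape(-1,2)
E
python3 - <<'E'
from h import *
t=cam("top");s=cam("side");save(t,"t0.png",s=1.4);save(s,"s0.png",s=1.4)
np.set_printoptions(precision=3,suppress=True)
for n in ["bin","scoop_grip","scoop_lip","scoop","bowl_rim","bowl","station","paddle_press","tape","spanner","sprocket","nut0"]:
  for nm,p in (("t",t),("s",s)):
    for d in landmark_of(p,n)[:5 if n!="nut0" else 9]:
        print(nm,n,np.array(d["centre"]),round(d["confidence"],2),world(p,d["centre"]))
o=get_obs();print({k:np.round(v,3) for k,v in o.items()})
E
```

```text
t bin [272.4 222.8] 0.91 [0.579 0.001 0.007]
t bin [430.9 285.6] 0.86 [ 0.425 -0.397  0.002]
s bin [262.7 240.6] 0.75 [0.588 0.001 0.004]
s bin [340.6 153.3] 0.75 [ 0.428 -0.408  0.002]
s bin [320.1 215.6] 0.7 [ 0.45  -0.038  0.092]
t scoop_grip [291.  267.3] 0.83 [ 0.464 -0.045  0.095]
t scoop_grip [280.  204.9] 0.36 [ 0.625 -0.018  0.009]
s scoop_grip [321.5 216.2] 0.85 [ 0.446 -0.037  0.091]
s scoop_grip [247.7 253. ] 0.58 [0.61  0.066 0.027]
t scoop_lip [277.4 219.1] 0.72 [ 0.588 -0.012  0.006]
s scoop_lip [265.9 237.4] 0.8 [ 0.582 -0.013  0.002]
t scoop [279.7 239.4] 0.65 [ 0.536 -0.018  0.004]
s scoop [285.4 238.6] 0.78 [ 0.531 -0.017  0.005]
t bowl_rim [149.8 196.9] 0.73 [0.623 0.286 0.103]
t bowl_rim [257.7 215.4] 0.68 [0.596 0.038 0.015]
s bowl_rim [220.9 294.4] 0.71 [0.618 0.237 0.101]
t bowl [159.6 202.3] 0.96 [0.61  0.261 0.109]
s bowl [225.2 311.6] 0.82 [0.597 0.275 0.105]
t station [378.  212.4] 0.91 [ 0.599 -0.256  0.062]
s station [272.5 171.5] 0.7 [ 0.611 -0.222  0.047]
s station [300.1 153.8] 0.47 [ 0.541 -0.274  0.084]
t paddle_press [387.4 233. ] 0.75 [ 0.546 -0.2
[... 1246 characters left out ...]
 250.5] 0.45 [0.609 0.07  0.043]
s nut0 [248.6 231.6] 0.44 [ 0.629 -0.012  0.014]
s nut0 [257.5 232.7] 0.42 [ 0.605 -0.014  0.014]
s nut0 [237.5 232.5] 0.42 [ 0.656 -0.003  0.014]
s nut0 [257.8 246.4] 0.38 [0.594 0.026 0.009]
{'clock': np.float64(1.3), 'joint_pos': array([1.327, 0.241, 0.005, 1.335, 0.   , 1.571]), 'joint_vel': array([ 0.001,  0.   , -0.001,  0.   , -0.   ,  0.001]), 'tau': array([  0.001, -37.222,  25.269,   0.001,   0.   ,   0.   ]), 'eef_pos': array([0.121, 0.485, 0.205]), 'tool_rot': array([ 0.122,  0.993, -0.   , -0.   ]), 'ft_force': array([0.004, 0.359, 1.101]), 'ft_torque': array([0.03 , 0.004, 0.035]), 'grasp_force': np.float64(0.0), 'grip_width': np.float64(0.085)}
```

View pics/t0.png

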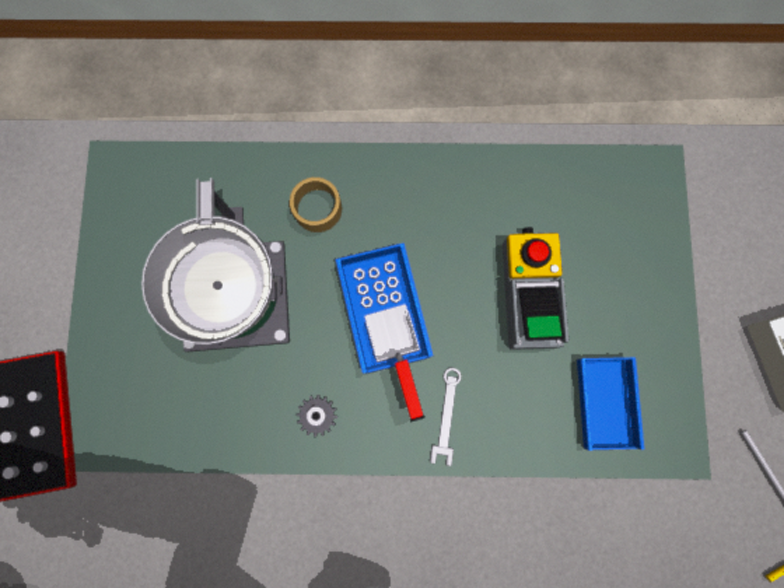

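View pics/s0.png

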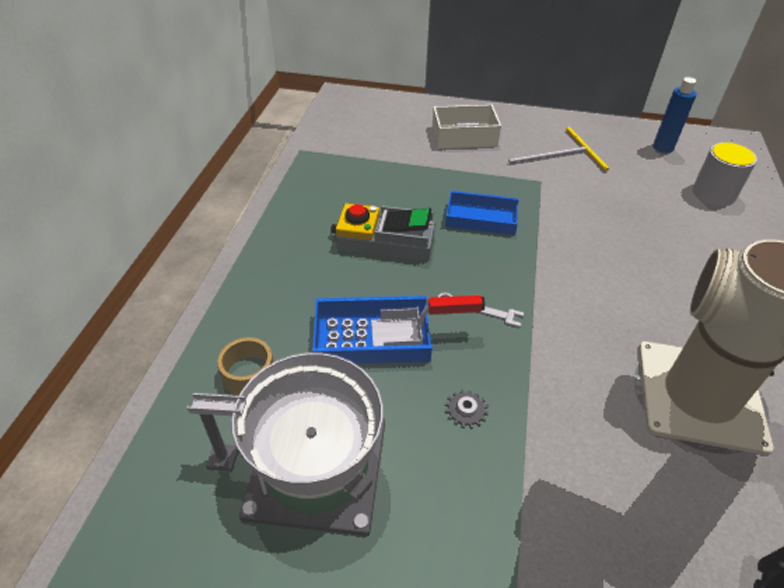

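Candidates in top-image pixels (560x420):
- **Scoop:** the only red-handled one, handle at (291,267) and tray at (280,238).
- **Bins:** the filled one at (272,223) and an empty, smaller-looking one at (431,286). I pick the one holding the nuts and scoop, and will check its size.
- **Bowl:** only at (155,203).
- **Station:** only at (383,207).

Next I measure with depth and colour and view one crop.

```bash
cat >> h.py <<'E'
def rect(P):
    (c,s,a)=cv2.minAreaRect((P[:,:2]*1000).astype(np.float32)); return np.round(c,1),np.round(s,1),round(a,1)
def mask(p,col):
    h=cv2.cvtColor(p["pixels"],cv2.COLOR_RGB2HSV);H,S,V=h[...,0],h[...,1],h[...,2]
    return {"blue":(H>100)&(H<125)&(S>130)&(V>50),"red":((H<8)|(H>172))&(S>150)&(V>60),"green":(H>50)&(H<80)&(S>150)&(V>70),"yellow":(H>20)&(H<32)&(S>150)&(V>80)}[col]
E
python3 - <<'E'
from h import *
for n in("top","side"):
    p=cam(n);C=cloud(p);z=C[...,2];x=C[...,0];y=C[...,1]
    B=mask(p,"blue")
    for nm,m in (("bin",B&(abs(y)<.12)&(z>.015)&(z<.05)&(x<.8)&(x>.4)),("binrim",B&(abs(y)<.12)&(z>.036)&(z<.055)&(x<.8)&(x>.4)),("decoy",B&(y<-.3)&(y>-.5)&(z>.01)&(x<.6)),("red",mask(p,"red")&(z>.06)&(abs(y)<.15)&(x<.56)&(x>.35)),("redtop",mask(p,"red")&(z>.086)&(abs(y)<.15)&(x<.56)&(x>.35)),("green",mask(p,"green")&(z>.05)&(y<-.15)&(x<.6)),("yellow",mask(p,"yellow")&(z>.055)&(z<.07)&(y<-.15)&(x>.5)&(x<.8)),
      ("rim",(z>.158)&(z<.167)&(x>.45)&(x<.8)&(y>.1)&(y<.45))):
        if m.sum()>3: print(n,nm,m.sum(),*rect(C[m]),np.round(np.percentile(z[m],[5,50,95]),3)); 
        if nm=="rim": print(cv2.minEnclosingCircle((C[m][:,:2]*1000).astype(np.float32)))
    if n=="top": save(p,"t1.png",(220,150,350,310),4)
E
```

```text
top bin 905 [583.6  -2.8] [209.  126.2] 14.4 [0.022 0.044 0.048]
top binrim 687 [583.7  -2.8] [208.9 126.2] 14.4 [0.041 0.045 0.048]
top decoy 873 [ 420.7 -398.4] [155.7  96.5] 1.6 [0.012 0.031 0.037]
top red 403 [437.8 -39.2] [95.3 37.1] 16.3 [0.089 0.092 0.094]
top redtop 401 [437.8 -39.2] [95.3 37.1] 16.3 [0.089 0.092 0.094]
top green 344 [ 547.3 -273. ] [36.2 54.7] 1.4 [0.078 0.083 0.088]
top yellow 726 [ 674.2 -267.7] [78.1 90.2] 0.9 [0.059 0.062 0.065]
top rim 624 [622.5 284.1] [243.7 202.4] 39.3 [0.159 0.162 0.165]
((639.0819091796875, 272.27752685546875), 133.57566833496094)
side bin 1480 [581.3  -1.6] [208.3 131.3] 14.5 [0.018 0.036 0.047]
side binrim 726 [581.4  -1.6] [208.1 131.3] 14.5 [0.037 0.044 0.047]
side decoy 749 [ 418.6 -396.7] [155.9 102.8] 1.7 [0.011 0.024 0.036]
side red 409 [437.9 -43.4] [95.2 24.3] 17.0 [0.075 0.09  0.093]
side redtop 285 [437.9 -43.4] [95.2 24.3] 17.0 [0.088 0.091 0.094]
side green 138 [ 544.5 -270.4] [35.  57.1] 4.5 [0.078 0.083 0.087]
side yellow 314 [ 673.3 -263.6] [77.6 91.3] 1.8 [0.057 0.062 0.064]
side rim 851 [622.2 262.9] [203.3 244.3] 62.1 [0.158 0.161 0.164]
((636.2980346679688, 279.84442138671875), 133.43563842773438)
```

View pics/t1.png

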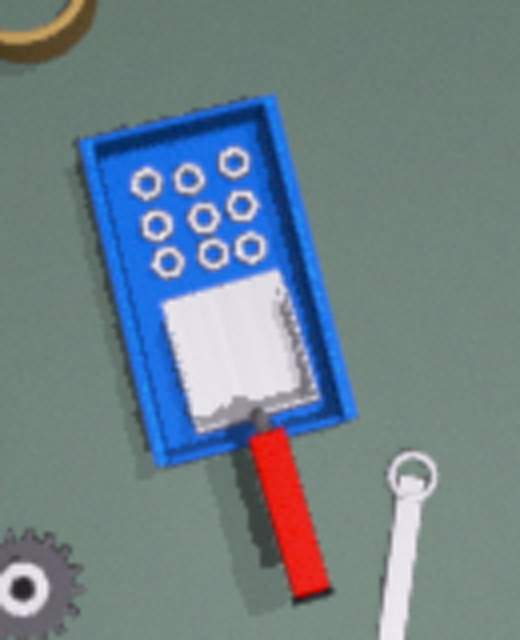

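The bin with the scoop at (272,223) measures 208 mm long, so it is the right one; the decoy is 156 mm. The crop shows nine nuts ahead of the scoop tray and a clear red handle.

```bash
cat >> h.py <<'E'
def plan(target,scoopyaw=None):
    """slide (cm, tool axes) and spin (deg) from the present pose; scoopyaw = world yaw (deg) of the tool y minus 90"""
    o=get_obs();Rm=R.from_quat(o["tool_rot"]).as_matrix()
    s=Rm.T@(np.array(target)-o["eef_pos"])*100
    y=np.degrees(np.arctan2(Rm[1,1],Rm[0,1]))-90
    sp=None if scoopyaw is None else -((scoopyaw-y+90)%180-90)
    print("pos",np.round(o["eef_pos"],4),"yaw",round(y,2),"slide",np.round(s,2),"spin",sp,"F",np.round(o["ft_force"],1),"w",round(float(o["grip_width"]),4),"t",round(float(o["clock"]),2))
E
python3 - <<'E'
from h import *
import workcell
print(workcell.grip_point_offset)
plan([.45,-.0385,.16],16.5); plan([.3,.2,.2])
p=cam("top");C=cloud(p);z=C[...,2];x=C[...,0];y=C[...,1]
from scipy.optimize import least_squares
for n in("top","side"):
    p=cam(n);C=cloud(p);z=C[...,2];x=C[...,0];y=C[...,1]
    m=(z>.157)&(z<.167)&(x>.45)&(x<.8)&(y>.1)&(y<.45);Q=C[m][:,:2]
    f=least_squares(lambda a:np.hypot(Q[:,0]-a[0],Q[:,1]-a[1])-.1005,[.61,.27],loss="soft_l1",f_scale=.002);print(n,f.x,np.median(abs(f.fun)))
E
```

```text
0.0187
pos [0.1207 0.4852 0.2052] yaw -13.97 slide [-44.6  -42.87   4.52] spin -30.467196187982083 F [ 0.6  0.1 -0.5] w 0.0856 t 1.4
pos [0.1207 0.4852 0.2052] yaw -13.97 slide [-24.28 -23.35   0.52] spin None F [ 0.6  0.1 -0.5] w 0.0856 t 1.4
top [0.60712629 0.26986329] 0.00150806391245642
side [0.60538717 0.27352827] 0.0015754771958783054
```

Call:
arm_command(
  slide=[
    [-4.3, -4.1, 0.4],
    [-8.6, -8.2, 0.8],
    [-12.9, -12.3, 1.2],
    [-17.2, -16.5, 1.6],
    [-21.5, -20.7, 2.0],
  ],
  spin=[-4, -10, -16, -22, -30.5],
  jaw=8.5,
)

```text
clock: 2.17
eef_pos: [0.2773, 0.2363, 0.1858]
tool_rot: [-0.138, 0.99, 0.0, 0.001]
ft_force: [0.7, 0.5, -0.6]
grip_width: 0.085
grasp_force: 0.0
```

```bash
python3 -c "
from h import *
plan([.45,-.0385,.16],16.5)"
```

```text
pos [0.2773 0.2363 0.1858] yaw 15.89 slide [ -9.08 -31.16   2.58] spin -0.6115898799659902 F [ 0.7  0.5 -0.6] w 0.085 t 2.17
```

Call:
arm_command(
  slide=[
    [-1.7, -5.8, 0.4],
    [-3.4, -11.6, 0.8],
    [-5.1, -17.4, 1.2],
    [-6.8, -23.2, 1.6],
    [-8.3, -28.5, 2.2],
  ],
  spin=[0, 0, 0, 0, 0],
)

```text
clock: 2.8
eef_pos: [0.4345, -0.0162, 0.1639]
tool_rot: [-0.136, 0.991, -0.0, 0.001]
ft_force: [0.4, 0.5, 0.1]
grip_width: 0.0846
grasp_force: 0.0
```

Run:
```python
from h import *
p=cam("wrist");save(p,"w0.png");C=cloud(p);z=C[...,2];x=C[...,0];y=C[...,1]
m=mask(p,"red")&(z>.085)&(z<.1)&(x>.3)&(x<.6);print(m.sum())
if m.sum()>50: print(rect(C[m]))
p=cam("top");C=cloud(p);z=C[...,2]
plan([.45,-.0385,.16],16.5)
```

```text
2691
(array([439.2, -46.3]), array([93.6, 21.1]), 16.5)
pos [ 0.4355 -0.0182  0.1631] yaw 15.23 slide [-0.87 -2.34  0.32] spin -1.2734896734796592 F [-0.1  0.1 -0.7] w 0.085 t 2.9
```

View pics/w0.png

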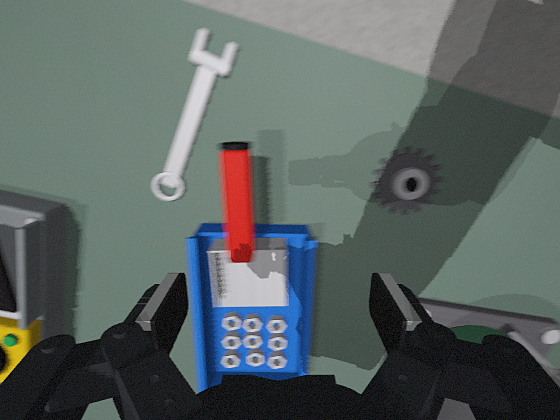

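The wrist view shows the handle from (235,145) to (240,260), aligned with the jaw axis, between the fingers (tips at x≈175 and 385). Nine nuts lie flat.

Run:
```python
from h import *
plan([.453,-.042,.058],16.5)
```

```text
pos [ 0.4355 -0.0182  0.1631] yaw 15.23 slide [-1.06 -2.74 10.52] spin -1.2734896734796592 F [-0.1  0.1 -0.7] w 0.085 t 2.9
```

Call:
arm_command(
  slide=[
    [-1.1, -2.7, 2.0],
    [-1.1, -2.7, 5.0],
    [-1.1, -2.7, 8.0],
    [-1.1, -2.7, 10.4],
    [-1.1, -2.7, 10.4],
  ],
  spin=[-1.2, -1.2, -1.2, -1.2, -1.2],
)

```text
clock: 3.52
eef_pos: [0.449, -0.0364, 0.0582]
tool_rot: [-0.147, 0.989, 0.001, -0.002]
ft_force: [-0.7, -0.3, -0.2]
grip_width: 0.0853
grasp_force: 0.0
```

Run:
```python
from h import *
plan([.453,-.042,.058],16.5)
```

```text
pos [ 0.449  -0.0364  0.0582] yaw 16.88 slide [-0.22 -0.65  0.02] spin 0.3821531150880162 F [-0.7 -0.3 -0.2] w 0.0853 t 3.52
```

Call:
arm_command(
  slide=[
    [-0.1, -0.3, 0.0],
    [-0.2, -0.6, 0.0],
    [-0.2, -0.6, 0.0],
    [-0.2, -0.6, 0.0],
    [-0.2, -0.6, 0.0],
  ],
  spin=[0, 0, 0, 0, 0],
)

```text
clock: 4.15
eef_pos: [0.4548, -0.0423, 0.0598]
tool_rot: [-0.146, 0.989, -0.0, 0.0]
ft_force: [-0.1, 0.3, 0.5]
grip_width: 0.0849
grasp_force: 0.0
```

Call:
arm_command(
  slide=[
    [0, 0, 0],
    [0, 0, 0],
    [0, 0, 0],
    [0, 0, 0],
    [0, 0, 0],
  ],
  spin=[0, 0, 0, 0, 0],
  jaw=1.0,
)

```text
clock: 4.78
eef_pos: [0.4547, -0.0423, 0.0598]
tool_rot: [-0.146, 0.989, 0.0, -0.0]
ft_force: [-1.5, -0.1, 3.2]
grip_width: 0.0195
grasp_force: 58.7
```

```bash
cat >> h.py <<'E'
def scoopfit(p):
    C=cloud(p);z=C[...,2];x=C[...,0];y=C[...,1]
    B=mask(p,"blue")&(abs(y)<.12)&(z>.036)&(z<.055)&(x<.8)&(x>.4)
    return C,rect(C[B]) if B.sum()>50 else None
E
python3 - <<'E'
from h import *
plan([.453,-.042,.058],14.5)
for n in("top","side"):
    p=cam(n);print(scoopfit(p)[1])
    for k in ("scoop_lip","scoop","scoop_grip"): print(n,k,[(np.round(world(p,d["centre"],{"scoop_lip":.004,"scoop":.004,"scoop_grip":.079}[k]),3),round(d["confidence"],2)) for d in landmark_of(p,k)[:1]])
E
```

```text
pos [ 0.4547 -0.0423  0.0598] yaw 16.85 slide [0.16 0.08 0.18] spin 2.347652483127291 F [-1.5 -0.1  3.2] w 0.0195 t 4.78
(array([584.6,  -2.7]), array([206.5, 126.1]), 14.5)
top scoop_lip [(array([ 0.587, -0.007,  0.004]), 0.79)]
top scoop [(array([ 0.537, -0.019,  0.004]), 0.59)]
top scoop_grip [(array([ 0.534, -0.009,  0.079]), 0.65)]
(array([581.2,  -1.2]), array([208.3, 130.9]), 14.4)
side scoop_lip [(array([ 0.576, -0.008,  0.004]), 0.86)]
side scoop [(array([ 0.539, -0.013,  0.004]), 0.69)]
side scoop_grip [(array([0.737, 0.175, 0.079]), 0.74)]
```

Call:
arm_command(
  slide=[
    [-0.6, 0.4, 0.0],
    [-1.4, 0.7, 0.0],
    [-2.5, 0.65, 0.0],
    [-3.6, 0.6, 0.0],
    [-4.7, 0.5, 0.0],
  ],
  spin=[1.2, 2.4, 2.4, 2.4, 2.4],
)

```text
clock: 5.8
eef_pos: [0.4958, -0.0246, 0.0598]
tool_rot: [-0.125, 0.992, -0.001, -0.003]
ft_force: [-11.9, -2.0, 14.3]
grip_width: 0.0196
grasp_force: 60.0
```

Run:
```python
from h import *
plan([.544,-.012,.0595],14.4)
```

```text
pos [ 0.4958 -0.0246  0.0598] yaw 14.4 slide [-4.98  0.02  0.  ] spin -0.0013423047002021349 F [-11.9  -2.   14.3] w 0.0196 t 5.8
```

Call:
arm_command(
  slide=[
    [-0.8, 0, 0.0],
    [-1.6, 0, 0.0],
    [-2.4, 0, 0.0],
    [-3.2, 0, 0.0],
    [-4.0, 0, 0.0],
  ],
  spin=[0, 0, 0, 0, 0],
)

```text
clock: 6.42
eef_pos: [0.5334, -0.0151, 0.0598]
tool_rot: [-0.125, 0.992, -0.001, -0.004]
ft_force: [-21.4, -5.3, 22.9]
grip_width: 0.0196
grasp_force: 61.0
```

Run:
```python
from h import *
plan([.544,-.012,.0595],14.4)
p=cam("top");save(p,"t2.png",(220,150,350,310),4)
```

```text
pos [ 0.5334 -0.0151  0.0598] yaw 14.39 slide [-1.1   0.03  0.02] spin -0.0146591668345053 F [-21.4  -5.3  22.9] w 0.0196 t 6.42
```

View pics/t2.png

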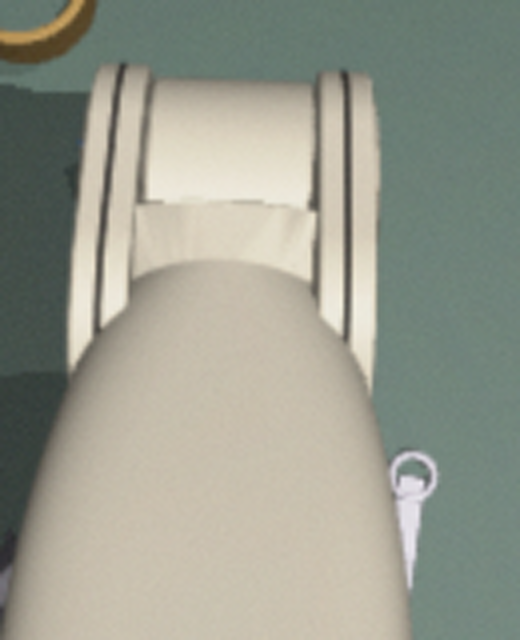

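The arm hides the bin from the top camera, so I will use side and wrist from here. Pushing on slowly.

Call:
arm_command(
  slide=[
    [-0.3, 0, 0.0],
    [-0.6, 0, 0.0],
    [-0.9, 0, 0.0],
    [-1.2, 0, 0.0],
    [-1.2, 0, 0.0],
  ],
  spin=[0, 0, 0, 0, 0],
)

```text
clock: 7.1
eef_pos: [0.5463, -0.0118, 0.0598]
tool_rot: [-0.125, 0.992, -0.001, -0.002]
ft_force: [-8.1, -2.5, 10.4]
grip_width: 0.0196
grasp_force: 59.5
```

Run:
```python
from h import *
plan([.544,-.012,.0595],14.4)
p=cam("side");q=cam("wrist")
a=cv2.resize(p["pixels"][190:290,190:340],(600,400),interpolation=2); b=q["pixels"][150:420,150:410]
b=cv2.resize(b,(385,400));cv2.imwrite("pics/s2.png",cv2.resize(np.hstack([a,b])[:,:,::-1],None,fx=.8,fy=.8))
```

```text
pos [ 0.5463 -0.0118  0.0598] yaw 14.39 slide [0.23 0.04 0.04] spin -0.009510257499286467 F [-8.1 -2.5 10.4] w 0.0196 t 7.1
```

View pics/s2.png

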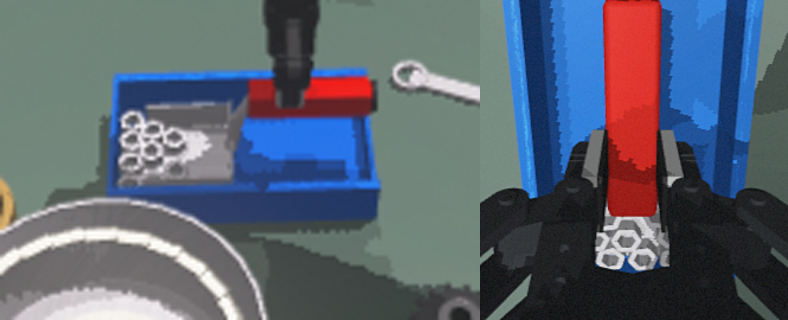

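Side view shows about 8 nuts on or at the tray front around (120-205, 115-180), with the first row nearest the wall. A little more push, then I lift.

Call:
arm_command(
  slide=[
    [-0.1, 0, 0.0],
    [-0.2, 0, 0.0],
    [-0.3, 0, 0.0],
    [-0.4, 0, 0.0],
    [-0.4, 0, 0.0],
  ],
  spin=[0, 0, 0, 0, 0],
)

```text
clock: 7.82
eef_pos: [0.5487, -0.0111, 0.0598]
tool_rot: [-0.125, 0.992, -0.001, -0.004]
ft_force: [-12.0, -3.4, 12.4]
grip_width: 0.0197
grasp_force: 59.9
```

Call:
arm_command(
  slide=[
    [0.1, 0, -0.2],
    [0.2, 0, -0.5],
    [0.5, 0, -0.8],
    [0.9, 0, -1.1],
    [1.4, 0, -1.4],
  ],
  spin=[0, 0, 0, 0, 0],
)

```text
clock: 8.45
eef_pos: [0.5386, -0.0134, 0.0735]
tool_rot: [-0.126, 0.992, 0.0, -0.0]
ft_force: [-0.4, 1.3, -4.0]
grip_width: 0.0196
grasp_force: 58.8
```

Run:
```python
from h import *
plan([.544,-.012,.0595],14.4)
p=cam("side");q=cam("wrist")
a=cv2.resize(p["pixels"][190:290,190:340],(600,400),interpolation=2); b=q["pixels"][150:420,150:410]
b=cv2.resize(b,(385,400));cv2.imwrite("pics/s3.png",cv2.resize(np.hstack([a,b])[:,:,::-1],None,fx=.8,fy=.8))
C=cloud(p);m=mask(p,"red")&(C[...,2]>.08)&(C[...,0]<.7)&(C[...,0]>.3)&(abs(C[...,1])<.15)
Q=C[m];u=Q[:,0]*.9686+Q[:,1]*.2487;t=Q[:,2]>0
for lo in np.arange(u.min(),u.max(),.015): 
    k=(u>=lo)&(u<lo+.015); print(round(lo,3),k.sum(),np.round(np.percentile(Q[k,2],85),4))
```

```text
pos [ 0.5386 -0.0134  0.0735] yaw 14.45 slide [-0.56  0.    1.4 ] spin 0.04665624860962225 F [-0.4  1.3 -4. ] w 0.0196 t 8.45
0.455 63 0.1082
0.47 77 0.1078
0.485 71 0.1072
0.5 30 0.1078
0.515 13 0.0908
0.53 66 0.1056
0.545 17 0.1048
```

View pics/s3.png

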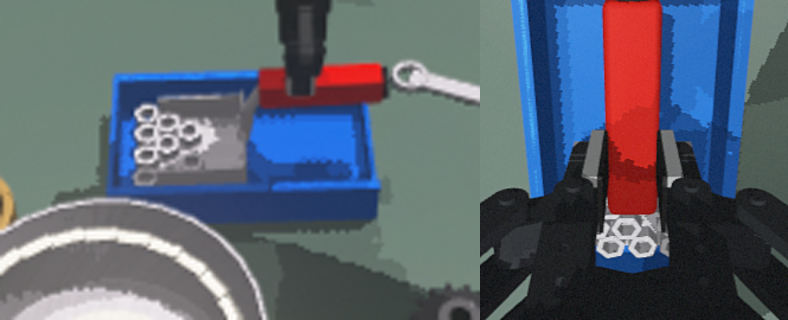

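All the nuts are on the tray (front row of four at (145,113-178)) and the wrist force is −4 N. I shake them back from the lip, inside the bin.

Call:
arm_command(
  slide=[
    [0.6, 0, 0],
    [1.6, 0, 0],
    [2.8, 0, 0],
    [4.0, 0, 0],
    [4.8, 0, 0],
  ],
  spin=[0, 0, 0, 0, 0],
)

```text
clock: 9.18
eef_pos: [0.4913, -0.0257, 0.0736]
tool_rot: [-0.126, 0.992, 0.0, -0.0]
ft_force: [-0.8, 0.0, -2.6]
grip_width: 0.0197
grasp_force: 58.9
```

Call:
arm_command(
  slide=[
    [0, 0, 0],
    [-3.0, 0, 0],
    [-4.4, 0, 0],
    [-4.9, 0, 0],
    [-4.9, 0, 0],
  ],
  spin=[0, 0, 0, 0, 0],
)

```text
clock: 9.8
eef_pos: [0.5396, -0.0131, 0.0733]
tool_rot: [-0.126, 0.992, 0.0, -0.001]
ft_force: [-0.0, -0.4, -3.1]
grip_width: 0.0199
grasp_force: 59.0
```

Run:
```python
from h import *
plan([.544,-.012,.0595],14.4)
p=cam("side")
cv2.imwrite("pics/s4.png",cv2.resize(p["pixels"][190:290,190:340],(600,400),interpolation=2)[:,:,::-1])
```

```text
pos [ 0.5396 -0.0131  0.0733] yaw 14.46 slide [-0.46 -0.    1.37] spin 0.05539961226686785 F [-0.  -0.4 -3.1] w 0.0199 t 9.8
```

View pics/s4.png

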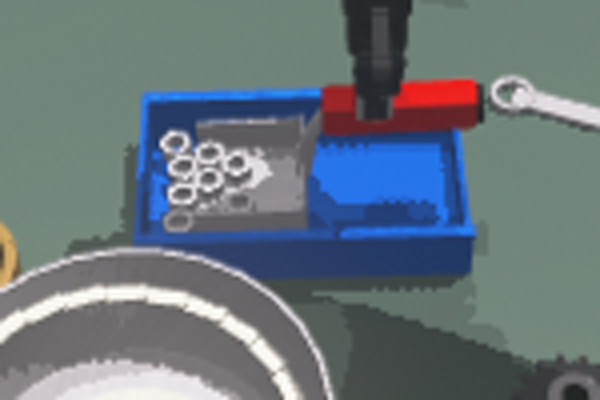

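Run:
```python
from h import *
p=cam("side");C=cloud(p)
for d in landmark_of(p,"nut0")[:14]:
    c=d["centre"]; i,j=int(c[1]),int(c[0]); Z=C[i-3:i+4,j-3:j+4]
    print(np.round(c,0),round(d["confidence"],2),np.round(np.median(Z.reshape(-1,3),0),3),np.round(Z[...,2].max(),3))
for d in landmark_of(p,"scoop_lip")[:1]: print(d, world(p,d["centre"]))
```

```text
[248. 233.] 0.63 [0.628 0.    0.021] 0.03
[234. 232.] 0.62 [ 0.665 -0.002  0.02 ] 0.026
[249. 242.] 0.61 [0.618 0.031 0.027] 0.043
[238. 242.] 0.57 [0.644 0.033 0.023] 0.044
[235. 248.] 0.51 [0.643 0.054 0.026] 0.853
[242. 229.] 0.5 [ 0.648 -0.007  0.024] 0.853
[232. 228.] 0.5 [ 0.676 -0.017  0.019] 0.025
[240. 238.] 0.44 [0.643 0.018 0.023] 0.03
{'centre': [232.9, 237.6], 'confidence': 0.87} [0.65962729 0.02500339 0.02527206]
```

Call:
arm_command(
  slide=[
    [0.8, 0, 0],
    [2.2, 0, 0],
    [3.9, 0, 0],
    [5.6, 0, 0],
    [6.6, 0, 0],
  ],
  spin=[0, 0, 0, 0, 0],
)

```text
clock: 10.62
eef_pos: [0.474, -0.03, 0.0736]
tool_rot: [-0.125, 0.992, 0.0, -0.001]
ft_force: [0.3, -0.1, -3.3]
grip_width: 0.0198
grasp_force: 59.0
```

Call:
arm_command(
  slide=[
    [0, 0, 0],
    [-4.2, 0, 0],
    [-5.8, 0, 0],
    [-6.5, 0, 0],
    [-6.6, 0, 0],
  ],
  spin=[0, 0, 0, 0, 0],
)

```text
clock: 11.25
eef_pos: [0.5395, -0.0131, 0.0731]
tool_rot: [-0.126, 0.992, 0.0, -0.001]
ft_force: [-1.2, -0.2, -3.2]
grip_width: 0.0199
grasp_force: 58.9
```

```bash
cat >> h.py <<'E'
def nuts(p):
    C=cloud(p)
    for d in landmark_of(p,"nut0")[:12]:
        c=d["centre"]; i,j=int(c[1]),int(c[0]); Z=C[i-3:i+4,j-3:j+4].reshape(-1,3)
        print(np.round(c,0),round(d["confidence"],2),np.round(np.median(Z,0),3),np.round(np.percentile(Z[:,2],90),3))
    for d in landmark_of(p,"scoop_lip")[:1]: print("lip",d["centre"], world(p,d["centre"]))
E
python3 - <<'E'
from h import *
plan([.544,-.012,.0595],14.4)
nuts(cam("side"))
E
```

```text
pos [ 0.5395 -0.0131  0.0731] yaw 14.45 slide [-0.47 -0.    1.36] spin 0.0482719583100959 F [-1.2 -0.2 -3.2] w 0.0199 t 11.25
[248. 242.] 0.61 [0.619 0.028 0.023] 0.036
[229. 249.] 0.58 [0.654 0.077 0.043] 0.072
[233. 227.] 0.48 [ 0.677 -0.021  0.014] 0.018
[233. 243.] 0.47 [0.662 0.032 0.014] 0.021
[239. 229.] 0.46 [ 0.654 -0.015  0.018] 0.022
[248. 233.] 0.44 [ 0.628 -0.009  0.02 ] 0.023
[239. 236.] 0.42 [0.651 0.01  0.018] 0.022
[232. 237.] 0.35 [0.668 0.015 0.019] 0.024
lip [233.6, 239.9] [0.66005377 0.02050769 0.0106586 ]
```

```bash
cat >> h.py <<'E'
def tilt(p,yaw=14.45):
    """slope of the red handle's top (deg, + = lip end up), its top height at the grip, along-axis extent from TCP"""
    C=cloud(p);o=get_obs()["eef_pos"];a=np.array([np.cos(np.radians(yaw)),np.sin(np.radians(yaw))])
    D=(C[...,:2]-o[:2]); u=D@a; v=D@np.array([-a[1],a[0]])
    m=mask(p,"red")&(abs(v)<.025)&(u<.06)&(u>-.12)&(abs(C[...,2]-o[2])<.08)
    u=u[m];z=C[m][:,2];T=[]
    for lo in np.arange(-.09,.05,.01):
        k=(u>=lo)&(u<lo+.01)
        if k.sum()>6 : T.append((lo+.005,np.percentile(z[k],75)))
    T=np.array(T);s,b=np.polyfit(T[:,0],T[:,1],1)
    print("tilt",round(np.degrees(np.arctan(s)),1),"z0",round(b,4),"u",np.round(np.percentile(u,[1,99]),3),np.round(T[:,1],3))
E
python3 - <<'E'
from h import *
for n in("side","wrist"):tilt(cam(n))
E
```

```text
tilt -8.3 z0 0.1005 u [-0.064  0.029] [0.109 0.11  0.109 0.108 0.107 0.106 0.088 0.09  0.104 0.104]
tilt -4.2 z0 0.1062 u [-0.063  0.028] [0.11  0.11  0.11  0.109 0.108 0.107 0.107 0.106 0.105 0.104 0.103]
```

Call:
arm_command(
  slide=[
    [0.4, 0, 0],
    [1.2, 0, 0],
    [2.0, 0, 0],
    [2.7, 0, 0],
    [3.0, 0, 0],
  ],
  spin=[0, 0, 0, 0, 0],
)

```text
clock: 12.12
eef_pos: [0.5104, -0.0208, 0.0738]
tool_rot: [-0.126, 0.992, 0.0, 0.0]
ft_force: [0.1, -0.4, -2.6]
grip_width: 0.0196
grasp_force: 59.0
```

Run:
```python
from h import *
p=cam("side");nuts(p);tilt(p);q=cam("wrist");tilt(q);plan([.5,0,.06],14.4)
cv2.imwrite("pics/s5.png",cv2.resize(p["pixels"][200:275,210:320],(792,540),interpolation=2)[:,:,::-1])
```

```text
[250. 231.] 0.63 [ 0.625 -0.012  0.023] 0.026
[233. 235.] 0.61 [0.668 0.006 0.007] 0.023
[234. 232.] 0.6 [ 0.668 -0.01   0.007] 0.017
[256. 232.] 0.47 [ 0.608 -0.007  0.021] 0.026
[248. 238.] 0.47 [0.624 0.009 0.015] 0.024
[232. 248.] 0.45 [0.656 0.044 0.016] 0.046
[233. 240.] 0.39 [0.665 0.018 0.007] 0.024
[259. 241.] 0.35 [0.592 0.02  0.026] 0.04
[252. 248.] 0.35 [0.601 0.062 0.036] 0.046
[225. 311.] 0.35 [0.598 0.274 0.106] 0.113
lip [248.2, 235.4] [0.62359004 0.00894639 0.0247153 ]
tilt -6.4 z0 0.1015 u [-0.063  0.027] [0.108 0.108 0.108 0.108 0.106 0.105 0.093 0.092 0.105 0.105]
tilt -2.7 z0 0.1065 u [-0.063  0.028] [0.109 0.109 0.109 0.108 0.108 0.107 0.107 0.106 0.106 0.105]
pos [ 0.5112 -0.0207  0.0738] yaw 14.44 slide [0.57 2.28 1.38] spin 0.039076505270230655 F [ 0.3  0.3 -2.3] w 0.0194 t 12.32
```

View pics/s5.png

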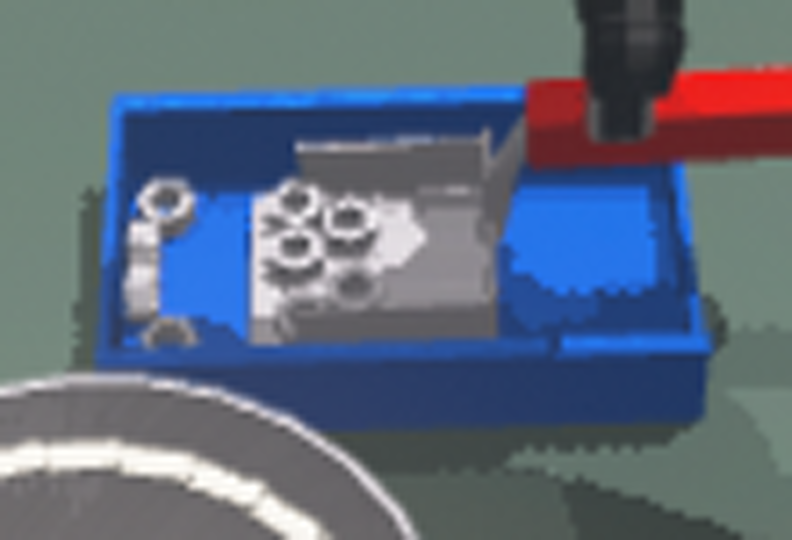

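The view shows five nuts seated on the tray (~(298,200), (348,218), (298,245), (355,285), (300,315)), set back from the lip at x≈250. Four are back in the bin, by the far wall. Five is enough, so I lift gently.

Call:
arm_command(
  slide=[
    [0, 0, -0.8],
    [0, 0, -2.2],
    [0, 0, -4.2],
    [0, 0, -6.2],
    [0, 0, -8.4],
  ],
  spin=[0, 0, 0, 0, 0],
)

```text
clock: 12.95
eef_pos: [0.5113, -0.0206, 0.1594]
tool_rot: [-0.126, 0.992, -0.0, 0.001]
ft_force: [0.3, -0.3, -2.2]
grip_width: 0.0199
grasp_force: 59.0
```

Call:
arm_command(
  slide=[
    [0, 0, -2.2],
    [0, 0.3, -4.4],
    [0, 1.2, -6.6],
    [0, 2.6, -8.4],
    [0, 4.4, -9.6],
  ],
  spin=[-1, -4, -9, -14, -19],
)

```text
clock: 13.58
eef_pos: [0.5005, 0.0221, 0.256]
tool_rot: [-0.289, 0.957, -0.0, 0.001]
ft_force: [0.3, -0.4, -2.6]
grip_width: 0.0196
grasp_force: 59.0
```

Run:
```python
from h import *
q=cam("wrist");tilt(q,33.5);plan([.536,.171,.255],55)
```

```text
tilt -2.7 z0 0.2887 u [-0.064  0.027] [0.291 0.291 0.291 0.29  0.29  0.289 0.289 0.288 0.288 0.287]
pos [0.5004 0.0244 0.2574] yaw 33.81 slide [-11.11  10.2    0.29] spin -21.19005639481867 F [ 0.2  1.8 -1.9] w 0.0196 t 13.62
```

Call:
arm_command(
  slide=[
    [-0.6, 0.5, 0],
    [-1.6, 1.5, 0],
    [-2.9, 2.7, 0],
    [-4.3, 4.0, 0],
    [-5.7, 5.2, 0],
  ],
  spin=[-2, -5, -9, -13, -17],
)

```text
clock: 14.25
eef_pos: [0.5191, 0.0983, 0.2532]
tool_rot: [-0.428, 0.904, 0.0, -0.0]
ft_force: [0.1, -1.2, -2.8]
grip_width: 0.0197
grasp_force: 59.1
```

Run:
```python
from h import *
plan([.536,.171,.255],55)
```

```text
pos [0.5191 0.0983 0.2532] yaw 50.73 slide [-6.7   3.3  -0.18] spin -4.270268238774094 F [ 0.1 -1.2 -2.8] w 0.0197 t 14.25
```

Call:
arm_command(
  slide=[
    [-1.2, 0.6, 0],
    [-2.8, 1.4, 0],
    [-4.4, 2.2, 0],
    [-5.8, 2.9, 0],
    [-6.7, 3.3, 0],
  ],
  spin=[-1.2, -2.4, -3.6, -4.3, -4.3],
)

```text
clock: 14.88
eef_pos: [0.5363, 0.1705, 0.2535]
tool_rot: [-0.46, 0.888, -0.0, -0.0]
ft_force: [0.0, -0.6, -3.4]
grip_width: 0.0193
grasp_force: 59.0
```

Run:
```python
from h import *
p=cam("side");nuts(p);tilt(cam("wrist"),55);plan([.536,.171,.202],55)
C=cloud(p);z=C[...,2]
```

```text
[227. 270.] 0.63 [0.598 0.241 0.203] 0.205
[236. 281.] 0.62 [0.572 0.264 0.205] 0.219
[268. 222.] 0.59 [0.528 0.188 0.294] 0.304
[234. 241.] 0.58 [0.66  0.033 0.021] 0.223
[213. 273.] 0.52 [0.621 0.249 0.202] 0.204
[230. 234.] 0.49 [0.673 0.012 0.022] 0.029
[218. 285.] 0.45 [0.604 0.273 0.195] 0.204
[231. 290.] 0.43 [0.577 0.283 0.2  ] 0.205
[220. 283.] 0.42 [0.603 0.271 0.199] 0.204
[233. 233.] 0.41 [ 0.67  -0.006  0.013] 0.024
[340. 221.] 0.3 [ 0.401 -0.11   0.005] 0.008
lip [216.9, 282.5] [0.60578856 0.27289679 0.20091511]
tilt -3.0 z0 0.2861 u [-0.062  0.029] [0.289 0.289 0.289 0.288 0.288 0.287 0.287 0.286 0.285 0.285 0.284]
pos [0.536  0.1692 0.2535] yaw 54.74 slide [-0.15  0.1   5.15] spin -0.2597021547413476 F [ 0.2 -1.3 -2.9] w 0.0197 t 15.07
```

Call:
arm_command(
  slide=[
    [-0.3, 0, 0.5],
    [-0.6, 0, 1.5],
    [-0.9, 0, 2.8],
    [-0.9, 0, 4.0],
    [-0.9, 0, 4.9],
  ],
  spin=[0, 0, 0, 0, 0],
)

```text
clock: 15.7
eef_pos: [0.5407, 0.1765, 0.2032]
tool_rot: [-0.46, 0.888, 0.0, -0.001]
ft_force: [0.1, 0.2, -2.9]
grip_width: 0.0194
grasp_force: 59.1
```

Call:
arm_command(
  slide=[
    [0, 0, 0],
    [-1.2, 0, 0],
    [-5.2, 0, 0],
    [0.3, 0, 0],
    [0.3, 0, 0],
  ],
  spin=[0, 0, 0, 0, 0],
)

```text
clock: 16.32
eef_pos: [0.5372, 0.1728, 0.2026]
tool_rot: [-0.459, 0.888, 0.0, -0.003]
ft_force: [0.8, -0.1, -1.8]
grip_width: 0.0197
grasp_force: 59.3
```

Run:
```python
from h import *
p=cam("side");nuts(p);tilt(cam("wrist"),55);plan([.536,.171,.202],55)
```

```text
[191. 324.] 0.63 [0.652 0.32  0.114] 0.116
[187. 335.] 0.62 [0.647 0.346 0.125] 0.163
[230. 233.] 0.57 [0.673 0.003 0.016] 0.024
[233. 239.] 0.54 [0.665 0.018 0.006] 0.024
[230. 249.] 0.54 [0.658 0.074 0.043] 0.046
[205. 334.] 0.48 [0.621 0.329 0.104] 0.109
[198. 341.] 0.48 [0.622 0.354 0.127] 0.162
[177. 321.] 0.37 [0.676 0.324 0.125] 0.132
lip [214.5, 300.3] [0.62684317 0.25326378 0.10127499]
tilt -2.1 z0 0.2388 u [-0.063  0.028] [0.241 0.241 0.24  0.24  0.24  0.239 0.239 0.239 0.238 0.238 0.237]
pos [0.5411 0.1753 0.2063] yaw 54.76 slide [0.64 0.17 0.43] spin -0.24450844953582873 F [-0.7  0.4 -1.2] w 0.0201 t 16.52
```

Five nuts are in the bowl (side pixels ~(191,324), (187,335), (205,334), (198,341), (177,321), all below the rim) and the tray is empty. Returning the scoop.

Call:
arm_command(
  slide=[
    [0, 0, -1.5],
    [0, 0, -3.5],
    [0, 0, -5.5],
    [1.5, 0, -6],
    [4, -0.5, -6],
  ],
  spin=[0, 0, 0, 0, 3],
)

```text
clock: 17.15
eef_pos: [0.5205, 0.1387, 0.2657]
tool_rot: [-0.436, 0.9, -0.0, 0.001]
ft_force: [-1.0, -0.1, -2.4]
grip_width: 0.0196
grasp_force: 59.3
```

Run:
```python
from h import *
plan([.4532,-.0353,.2],14.4)
```

```text
pos [0.5205 0.1387 0.2657] yaw 51.74 slide [17.84 -5.48  6.55] spin 37.344614524249074 F [-1.  -0.1 -2.4] w 0.0196 t 17.15
```

Call:
arm_command(
  slide=[
    [2.5, -0.7, 0],
    [5, -1.5, 0],
    [8, -2.4, 0],
    [11, -3.3, 1],
    [13.5, -4.2, 2.5],
  ],
  spin=[4, 9, 15, 21, 27],
)

```text
clock: 17.77
eef_pos: [0.4691, 0.0053, 0.2402]
tool_rot: [-0.212, 0.977, -0.0, 0.001]
ft_force: [0.8, 0.3, -1.8]
grip_width: 0.0196
grasp_force: 59.2
```

Run:
```python
from h import *
plan([.4532,-.0353,.13],14.4)
```

```text
pos [0.4691 0.0053 0.2402] yaw 24.51 slide [ 3.15 -3.03 11.02] spin 10.113536989865509 F [ 0.8  0.3 -1.8] w 0.0196 t 17.77
```

Call:
arm_command(
  slide=[
    [1.2, -1.2, 1],
    [2.6, -2.5, 3.5],
    [3.1, -3.0, 6.5],
    [3.1, -3.0, 9.5],
    [3.1, -3.0, 11],
  ],
  spin=[4, 8, 10, 10, 10],
)

```text
clock: 18.4
eef_pos: [0.4529, -0.0336, 0.1281]
tool_rot: [-0.128, 0.992, 0.0, -0.001]
ft_force: [0.1, 1.0, -1.0]
grip_width: 0.0197
grasp_force: 59.3
```

Run:
```python
from h import *
q=cam("wrist");tilt(q,14.4);plan([.4532,-.0353,.06],14.4)
```

```text
tilt -2.2 z0 0.1608 u [-0.062  0.029] [0.163 0.163 0.163 0.162 0.162 0.161 0.161 0.161 0.16  0.16  0.159]
pos [ 0.4521 -0.0334  0.1267] yaw 14.72 slide [-0.09 -0.22  6.67] spin 0.3203880457005255 F [-0.8  0.3 -3. ] w 0.0197 t 18.45
```

Call:
arm_command(
  slide=[
    [-0.1, -0.2, 2],
    [-0.1, -0.2, 4],
    [-0.1, -0.2, 5.4],
    [-0.1, -0.2, 6.3],
    [-0.1, -0.2, 6.7],
  ],
  spin=[0.3, 0.3, 0.3, 0.3, 0.3],
)

```text
clock: 19.08
eef_pos: [0.4558, -0.0351, 0.0626]
tool_rot: [-0.126, 0.992, -0.0, -0.0]
ft_force: [-0.6, 0.7, 0.3]
grip_width: 0.0198
grasp_force: 59.5
```

Run:
```python
from h import *
q=cam("wrist");tilt(q,14.4);plan([.4532,-.0353,.06],14.4)
```

```text
tilt -1.4 z0 0.0951 u [-0.063  0.028] [0.096 0.096 0.096 0.096 0.096 0.096 0.095 0.095 0.095 0.095 0.093]
pos [ 0.4558 -0.0352  0.0624] yaw 14.44 slide [0.26 0.05 0.24] spin 0.03925339678221462 F [ 1.   0.4 -0.9] w 0.0194 t 19.12
```

Lower the last 2.5 mm, then release and go up.

Call:
arm_command(
  slide=[
    [0, 0, 0.1],
    [0, 0, 0.2],
    [0, 0, 0.25],
    [0, 0, 0.25],
    [0, 0, 0.25],
  ],
  spin=[0, 0, 0, 0, 0],
)

```text
clock: 19.75
eef_pos: [0.4559, -0.0352, 0.0603]
tool_rot: [-0.126, 0.992, -0.0, 0.0]
ft_force: [-2.1, -0.6, 2.2]
grip_width: 0.0196
grasp_force: 59.6
```

Call:
arm_command(
  slide=[
    [0, 0, 0],
    [0, 0, 0],
    [0, 0, 0],
    [0, 0, 0],
    [0, 0, 0],
  ],
  spin=[0, 0, 0, 0, 0],
  jaw=8.5,
)

```text
clock: 20.38
eef_pos: [0.4558, -0.0351, 0.0601]
tool_rot: [-0.126, 0.992, 0.0, -0.0]
ft_force: [-0.0, -0.3, -0.3]
grip_width: 0.0849
grasp_force: 0.0
```

Call:
arm_command(
  slide=[
    [0, 0, -1],
    [0, 0, -4],
    [0, 0, -8],
    [0, 0, -11],
    [0, 0, -12.5],
  ],
  spin=[0, 0, 0, 0, 0],
)

```text
clock: 21.0
eef_pos: [0.4569, -0.0352, 0.188]
tool_rot: [-0.126, 0.992, -0.0, 0.002]
ft_force: [0.2, -0.1, -0.6]
grip_width: 0.085
grasp_force: 0.0
```

Run:
```python
from h import *
q=cam("wrist");C=cloud(q);z=C[...,2]
m=mask(q,"red")&(z>.08)&(z<.1)&(C[...,0]<.6)&(C[...,0]>.3);print("handle",rect(C[m]),np.percentile(z[m],[5,50,95]))
p=cam("side");nuts(p)
for n in("top","side"):
    p=cam(n);C=cloud(p);z=C[...,2];x=C[...,0];y=C[...,1]
    g=mask(p,"green")&(z>.05)&(y<-.15)&(x<.6)&(x>.48);b=mask(p,"yellow")&(z>.055)&(z<.07)&(y<-.15)&(x>.5)&(x<.8)
    if g.sum()>20: print(n,"green",g.sum(),rect(C[g]),np.percentile(z[g],[5,50,95]),"yellow",rect(C[b]))
    print(n,[(np.round(world(p,d["centre"]),3),round(d["confidence"],2)) for d in landmark_of(p,"paddle_press")[:2]])
plan([.46,-.1,.2],14.4)
print(get_obs()["joint_pos"])
```

```text
handle (array([439.8, -38.7]), array([94.9, 21.1]), 13.8) [0.09083524 0.09225915 0.09344724]
[188. 309.] 0.64 [0.674 0.282 0.1  ] 0.107
[233. 239.] 0.6 [0.666 0.016 0.006] 0.025
[197. 341.] 0.59 [0.625 0.368 0.143] 0.162
[186. 333.] 0.56 [0.651 0.342 0.123] 0.134
[205. 330.] 0.56 [0.624 0.322 0.105] 0.109
[232. 232.] 0.52 [ 0.673 -0.008  0.014] 0.024
[232. 233.] 0.46 [ 0.672 -0.003  0.015] 0.024
[191. 323.] 0.36 [0.653 0.317 0.114] 0.117
lip [266.2, 237.9] [ 0.58071093 -0.00975252  0.00406282]
top green 344 (array([ 546.9, -273.9]), array([36.3, 56.3]), 3.7) [0.07749128 0.08236761 0.08727435] yellow (array([ 675.4, -268.1]), array([78.5, 91. ]), 2.4)
top []
side green 136 (array([ 544.3, -270.2]), array([34.6, 56.4]), 3.4) [0.07773433 0.08248858 0.08780634] yellow (array([ 673.5, -264.3]), array([77.5, 91.5]), 2.5)
side [(array([ 0.543, -0.287,  0.085]), 0.63)]
pos [ 0.4551 -0.0351  0.1842] yaw 14.44 slide [ 1.15 -6.41 -1.58] spin 0.03943968409667775 F [0.2 0.2 0.3] w 0.0849 t 21.4
[-7.69762405e-02  1.67323326e-01 -1.42979710e-01  1.26247749e+00
 -8.23989926e-06 -3.28992592e-01]
```

The scoop lies flat in the bin, with the handle at 92 mm on top. Now shutting the fingers and going above the paddle pad.

Call:
arm_command(
  slide=[
    [-0.4, -3.5, 0],
    [-1.1, -9, 0],
    [-1.8, -15, 0],
    [-2.4, -21, 0],
    [-2.8, -25, 2],
  ],
  spin=[2, 5, 8, 11, 11.7],
  jaw=0,
)

```text
clock: 22.02
eef_pos: [0.5467, -0.2734, 0.1654]
tool_rot: [-0.023, 1.0, -0.001, 0.001]
ft_force: [-0.4, 0.8, 0.0]
grip_width: -0.0003
grasp_force: 0.0
```

Run:
```python
from h import *
q=cam("wrist");C=cloud(q);z=C[...,2]
g=mask(q,"green")&(z>.06)&(z<.1);print(g.sum(), rect(C[g]) if g.sum()>20 else "")
plan([.5457,-.272,.095],2.7)
```

```text
2527 (array([ 545.4, -273.9]), array([35.6, 56.8]), 2.4)
pos [ 0.5457 -0.2767  0.1604] yaw 2.42 slide [-0.03  0.48  6.54] spin -0.284082901561419 F [ 1.8 -2.6 -1.6] w -0.0003 t 22.07
```

Call:
arm_command(
  slide=[
    [0, 0.2, 1],
    [0, 0.3, 3],
    [0, 0.3, 5],
    [0, 0.3, 6.3],
    [0, 0.3, 6.5],
  ],
  spin=[0, 0, 0, 0, 0],
)

```text
clock: 22.7
eef_pos: [0.5443, -0.2659, 0.0992]
tool_rot: [-0.025, 1.0, 0.001, -0.001]
ft_force: [0.5, -0.5, 0.2]
grip_width: -0.0004
grasp_force: 0.0
```

Call:
arm_command(
  slide=[
    [0, 0, 0],
    [0, 0, 0.3],
    [0, 0, 0.6],
    [0, 0, 0.8],
    [0, 0, 0.8],
  ],
  spin=[0, 0, 0, 0, 0],
)

```text
clock: 23.32
eef_pos: [0.5449, -0.2672, 0.0919]
tool_rot: [-0.024, 1.0, 0.0, -0.0]
ft_force: [-0.5, -0.5, 0.2]
grip_width: -0.0001
grasp_force: 0.0
```

Run:
```python
from h import *
plan([.5455,-.273,.072],2.7)
```

```text
pos [ 0.5449 -0.2672  0.0919] yaw 2.73 slide [-0.03 -0.58  1.99] spin 0.034582619178749496 F [-0.5 -0.5  0.2] w -0.0001 t 23.32
```

Call:
arm_command(
  slide=[
    [0, -0.3, 0],
    [0, -0.55, 0.3],
    [0, -0.55, 0.7],
    [0, -0.55, 1.1],
    [0, -0.55, 1.1],
  ],
  spin=[0, 0, 0, 0, 0],
)

```text
clock: 23.95
eef_pos: [0.5449, -0.2725, 0.0804]
tool_rot: [-0.024, 1.0, 0.0, -0.001]
ft_force: [-1.0, 0.3, 0.2]
grip_width: -0.0002
grasp_force: 0.0
```

Run:
```python
from h import *
for i in range(4): camera("side");plan([.5455,-.273,.072],2.7)
```

```text
pos [ 0.5452 -0.2726  0.0808] yaw 2.74 slide [-0.03 -0.04  0.88] spin 0.044952230675292526 F [ 0.  -0.  -0.8] w 0.0 t 24.0
pos [ 0.5453 -0.2727  0.081 ] yaw 2.75 slide [-0.01 -0.03  0.9 ] spin 0.04506895223605056 F [ 0.6 -0.3 -0.2] w -0.0003 t 24.05
pos [ 0.5455 -0.2727  0.0812] yaw 2.75 slide [-0.   -0.03  0.92] spin 0.04630807518083202 F [0.1 0.1 0.5] w -0.0 t 24.1
pos [ 0.5455 -0.2728  0.0813] yaw 2.74 slide [ 0.   -0.02  0.93] spin 0.04387070608289889 F [-1.   0.6 -0.5] w -0.0 t 24.15
```

Call:
arm_command(
  slide=[
    [0, 0, 0.1],
    [0, 0, 0.2],
    [0, 0, 0.3],
    [0, 0, 0.35],
    [0, 0, 0.35],
  ],
  spin=[0, 0, 0, 0, 0],
)

```text
clock: 24.78
eef_pos: [0.5453, -0.2728, 0.0776]
tool_rot: [-0.024, 1.0, 0.0, -0.0]
ft_force: [1.1, -0.3, -0.2]
grip_width: -0.0004
grasp_force: 0.0
```

Run:
```python
from h import *
for i in range(4): camera("side");plan([.5455,-.273,.072],2.7)
```

```text
pos [ 0.5454 -0.2728  0.0776] yaw 2.74 slide [-0.01 -0.02  0.56] spin 0.0396717290793589 F [-0.1 -0.3  0.4] w 0.0001 t 24.82
pos [ 0.5454 -0.2728  0.0776] yaw 2.74 slide [-0.01 -0.02  0.56] spin 0.040345542551207814 F [0.9 0.6 0.7] w -0.0001 t 24.88
pos [ 0.5454 -0.2728  0.0777] yaw 2.74 slide [-0.01 -0.02  0.57] spin 0.038977160009380896 F [0.8 0.  0.4] w 0.0003 t 24.93
pos [ 0.5454 -0.2728  0.0777] yaw 2.74 slide [-0.01 -0.02  0.57] spin 0.0418041437311274 F [-0.2 -0.   0.4] w -0.0 t 24.98
```

Call:
arm_command(
  slide=[
    [0, 0, 0.05],
    [0, 0, 0.1],
    [0, 0, 0.15],
    [0, 0, 0.2],
    [0, 0, 0.2],
  ],
  spin=[0, 0, 0, 0, 0],
)

```text
clock: 25.6
eef_pos: [0.5454, -0.2727, 0.0756]
tool_rot: [-0.024, 1.0, 0.0, -0.0]
ft_force: [0.2, -0.1, -0.1]
grip_width: -0.0001
grasp_force: 0.0
```

Run:
```python
from h import *
for i in range(3): p=camera("side");plan([.5455,-.273,.072],2.7)
q=cam("wrist")
cv2.imwrite("pics/s6.png",np.hstack([cv2.resize(p["pixels"][120:200,230:330],(450,360),interpolation=2),cv2.resize(q["pixels"],(350,360))])[:,:,::-1])
for n,p in(("s",p),("w",q)):
    C=cloud(p);z=C[...,2];g=mask(p,"green")&(z>.05)&(z<.1)&(C[...,1]<-.2)&(C[...,0]<.6)&(C[...,0]>.5)
    Q=C[g];print(n,g.sum(),[np.round(np.median(Q[(abs(Q[:,0]-a)<.003),2]),4) for a in(.532,.54,.55,.56)])
```

```text
pos [ 0.5454 -0.2728  0.0756] yaw 2.74 slide [-0.01 -0.02  0.36] spin 0.040776592925880095 F [ 0.  -0.3 -0.1] w 0.0 t 25.65
pos [ 0.5454 -0.2728  0.0756] yaw 2.74 slide [-0.01 -0.03  0.36] spin 0.04064659837547424 F [ 0.4 -0.   0.2] w -0.0001 t 25.7
pos [ 0.5454 -0.2728  0.0756] yaw 2.74 slide [-0.01 -0.02  0.36] spin 0.04106203660548147 F [-0.3  0.1 -0.1] w 0.0001 t 25.75
s 123 [np.float64(0.0863), np.float64(0.0843), np.float64(0.0822), np.float64(0.0785)]
w 3863 [np.float64(0.0865), np.float64(0.0845), np.float64(0.0819), np.float64(0.0795)]
```

View pics/s6.png

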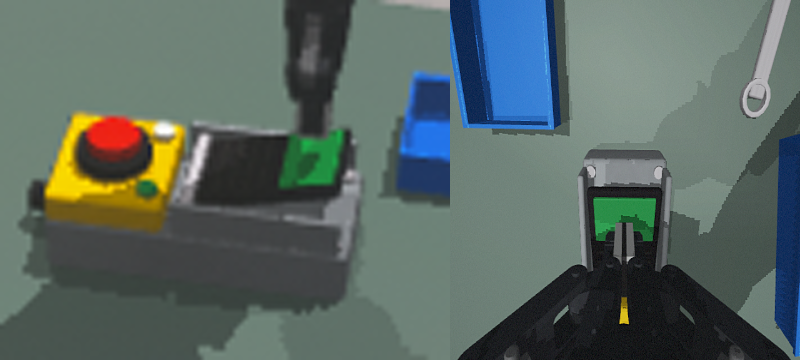

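The paddle is still up, with its pad at z≈0.083. The fingertips at side-crop (318,133) still hang above it, so the reported TCP reads low. I measure the tip height from depth.

Run:
```python
from h import *
for n in("side","wrist"):
    p=cam(n);C=cloud(p);x,y,z=C[...,0],C[...,1],C[...,2];g=~mask(p,"green")&(z>.086)&(z<.13)&(abs(x-.545)<.04)&(abs(y+.273)<.03)
    Q=C[g];print(n,len(Q),np.round(np.percentile(Q[:,2],[0,2,5,20]),4)); k=Q[:,2]<.1; print(np.round(Q[k].mean(0),4),np.round(np.ptp(Q[k],0),3))
```

```text
side 56 [0.0863 0.0884 0.1029 0.1096]
[ 0.5257 -0.2761  0.0866] [0.003 0.033 0.001]
wrist 1485 [0.086  0.0863 0.1075 0.1128]
[ 0.526  -0.2753  0.0863] [0.006 0.058 0.001]
```

Call:
arm_command(
  slide=[
    [0, 0, 0.2],
    [0, 0, 0.4],
    [0, 0, 0.6],
    [0, 0, 0.8],
    [0, 0, 0.8],
  ],
  spin=[0, 0, 0, 0, 0],
)

```text
clock: 26.52
eef_pos: [0.5452, -0.2727, 0.0673]
tool_rot: [-0.024, 1.0, 0.0, -0.0]
ft_force: [-0.4, -0.1, 0.0]
grip_width: 0.0001
grasp_force: 0.0
```

```bash
cat >> h.py <<'E'
def tips():
  for n in("side","wrist"):
    p=cam(n);C=cloud(p);x,y,z=C[...,0],C[...,1],C[...,2];g=mask(p,"green")
    q=~cv2.dilate(g.astype(np.uint8),np.ones((3,3))).astype(bool)&(z>.06)&(z<.16)&(abs(x-.55)<.03)&(abs(y+.273)<.02)&(z>.0835-(x-.545)*.255+.004)
    Q=C[q];G=C[g&(z>.05)&(z<.1)&(y<-.2)&(x<.6)&(x>.5)]
    print(n,"tips",len(Q),np.round(np.percentile(Q[:,2],[1,3,10]),4),"pad slope",np.round(np.polyfit(G[:,0]-.5455,G[:,2],1),4))
E
python3 - <<'E'
from h import *
plan([.5455,-.273,.072],2.7);tips()
E
```

```text
pos [ 0.5452 -0.2727  0.0673] yaw 2.74 slide [-0.03 -0.03 -0.47] spin 0.04166771094620003 F [-0.4 -0.1  0. ] w 0.0001 t 26.52
side tips 65 [0.0989 0.1021 0.1047] pad slope [-0.2457  0.0821]
wrist tips 6498 [0.1015 0.1045 0.1122] pad slope [-0.2469  0.083 ]
```

Call:
arm_command(
  slide=[
    [0, 0, 0.1],
    [0, 0, 0.2],
    [0, 0, 0.3],
    [0, 0, 0.4],
    [0, 0, 0.4],
  ],
  spin=[0, 0, 0, 0, 0],
)

```text
clock: 27.25
eef_pos: [0.5453, -0.2727, 0.0635]
tool_rot: [-0.024, 1.0, 0.0, -0.0]
ft_force: [0.4, 1.1, 0.4]
grip_width: 0.0002
grasp_force: 0.0
```

Run:
```python
from h import *
plan([.5455,-.273,.072],2.7);tips()
```

```text
pos [ 0.5453 -0.2727  0.0635] yaw 2.74 slide [-0.02 -0.03 -0.85] spin 0.04277501181897492 F [0.4 1.1 0.4] w 0.0002 t 27.25
side tips 73 [0.0966 0.0989 0.1021] pad slope [-0.2422  0.0823]
wrist tips 7366 [0.0979 0.1011 0.1095] pad slope [-0.245  0.083]
```

Call:
arm_command(
  slide=[
    [0, 0, 0.1],
    [0, 0, 0.2],
    [0, 0, 0.3],
    [0, 0, 0.35],
    [0, 0, 0.35],
  ],
  spin=[0, 0, 0, 0, 0],
)

```text
clock: 27.98
eef_pos: [0.5453, -0.2727, 0.0601]
tool_rot: [-0.024, 1.0, 0.0, -0.0]
ft_force: [0.1, 0.4, 0.3]
grip_width: -0.0
grasp_force: 0.0
```

Run:
```python
from h import *
plan([.5455,-.273,.072],2.7);tips()
```

```text
pos [ 0.5453 -0.2727  0.0601] yaw 2.74 slide [-0.02 -0.03 -1.19] spin 0.041368617499983884 F [0.1 0.4 0.3] w -0.0 t 27.98
side tips 76 [0.0934 0.0936 0.099 ] pad slope [-0.2386  0.0824]
wrist tips 8266 [0.0946 0.0981 0.1073] pad slope [-0.2451  0.083 ]
```

Call:
arm_command(
  slide=[
    [0, 0, 0.1],
    [0, 0, 0.2],
    [0, 0, 0.3],
    [0, 0, 0.3],
    [0, 0, 0.3],
  ],
  spin=[0, 0, 0, 0, 0],
)

```text
clock: 28.7
eef_pos: [0.5454, -0.2729, 0.0576]
tool_rot: [-0.024, 1.0, -0.0, 0.0]
ft_force: [-0.7, 0.5, 4.8]
grip_width: 0.0002
grasp_force: 2.2
```

Call:
arm_command(
  slide=[
    [0, 0, 0.1],
    [0, 0, 0.2],
    [0, 0, 0.2],
    [0, 0, 0.2],
    [0, 0, 0.2],
  ],
  spin=[0, 0, 0, 0, 0],
)

```text
clock: 29.32
eef_pos: [0.5451, -0.2729, 0.0555]
tool_rot: [-0.024, 1.0, -0.0, -0.0]
ft_force: [-2.1, -0.1, 5.4]
grip_width: 0.0
grasp_force: 2.6
```

Run:
```python
from h import *
plan([.5455,-.273,.072],2.7);tips()
```

```text
pos [ 0.5451 -0.2729  0.0555] yaw 2.73 slide [-0.04 -0.01 -1.65] spin 0.029344461380759412 F [-2.1 -0.1  5.4] w 0.0 t 29.32
side tips 78 [0.0915 0.0921 0.0952] pad slope [-0.2363  0.0799]
wrist tips 9779 [0.0924 0.0959 0.1061] pad slope [-0.2181  0.0807]
```

Contact is at TCP z≈0.058, and the paddle has moved ~2.3 mm. Pressing on in small steps.

Call:
arm_command(
  slide=[
    [0, 0, 0.1],
    [0, 0, 0.2],
    [0, 0, 0.3],
    [0, 0, 0.4],
    [0, 0, 0.45],
  ],
  spin=[0, 0, 0, 0, 0],
)

```text
clock: 30.05
eef_pos: [0.5446, -0.273, 0.0511]
tool_rot: [-0.024, 1.0, -0.0, -0.001]
ft_force: [-4.2, -0.1, 8.2]
grip_width: -0.0003
grasp_force: 3.4
```

Run:
```python
from h import *
plan([.5455,-.273,.048],2.7);tips();plan([.5455,-.273,.048],2.7)
```

```text
pos [ 0.5446 -0.273   0.0511] yaw 2.72 slide [-0.09 -0.    0.31] spin 0.02035557149770284 F [-4.2 -0.1  8.2] w -0.0003 t 30.05
side tips 69 [0.0888 0.0904 0.0913] pad slope [-0.1549  0.0762]
wrist tips 11664 [0.0917 0.0952 0.1067] pad slope [-0.165   0.0767]
pos [ 0.5446 -0.273   0.0511] yaw 2.72 slide [-0.09 -0.    0.31] spin 0.017727750620096572 F [-4.3  0.4  7.9] w -0.0003 t 30.15
```

Call:
arm_command(
  slide=[
    [0, 0, 0.1],
    [0, 0, 0.2],
    [0, 0, 0.3],
    [0, 0, 0.33],
    [0, 0, 0.33],
  ],
  spin=[0, 0, 0, 0, 0],
)

```text
clock: 30.78
eef_pos: [0.544, -0.2731, 0.0479]
tool_rot: [-0.024, 1.0, -0.0, -0.001]
ft_force: [-5.0, 0.3, 9.1]
grip_width: 0.0001
grasp_force: 4.0
```

Run:
```python
from h import *
tips();tips();plan([.5455,-.273,.048],2.7)
p=cam("side");nuts(p);p=cam("top");nuts(p)
```

```text
side tips 66 [0.0878 0.0883 0.0926] pad slope [-0.1392  0.0734]
wrist tips 13176 [0.0919 0.0958 0.1085] pad slope [-0.1333  0.0739]
side tips 72 [0.089  0.0902 0.0923] pad slope [-0.1265  0.0733]
wrist tips 13209 [0.0919 0.0959 0.1089] pad slope [-0.1332  0.0739]
pos [ 0.5441 -0.2731  0.048 ] yaw 2.71 slide [-0.14 -0.   -0.  ] spin 0.005922471893114789 F [-5.2  0.6  9. ] w 0.0002 t 30.98
[187. 310.] 0.65 [0.675 0.284 0.101] 0.108
[192. 326.] 0.63 [0.652 0.321 0.113] 0.117
[232. 248.] 0.61 [0.653 0.074 0.043] 0.046
[185. 333.] 0.57 [0.65  0.343 0.125] 0.161
[230. 229.] 0.57 [ 0.679 -0.015  0.014] 0.019
[196. 342.] 0.56 [0.623 0.37  0.148] 0.162
[339. 220.] 0.55 [ 0.403 -0.038  0.09 ] 0.093
[205. 334.] 0.48 [0.62  0.329 0.105] 0.11
[232. 243.] 0.46 [0.664 0.034 0.014] 0.023
[230. 234.] 0.44 [0.675 0.008 0.021] 0.029
[282. 185.] 0.62 [ 0.678 -0.023  0.009] 0.017
[269. 188.] 0.55 [0.671 0.011 0.012] 0.024
[254. 194.] 0.53 [0.653 0.049 0.005] 0.016
[264. 189.] 0.5 [0.668 0.024 0.015] 0.026
[136. 184.] 0.46 [0.654 0.318 0.113] 0.117
[148. 179.] 0.46 [0.668 0.297 0.098] 0.108
[125. 193.] 0.46 [0.633 0.341 0.113] 0.115
[125. 181.] 0.41 [0.659 0.339 0.123] 0.126
[134. 198.] 0.4 [0.619 0.323 0.102] 0.11
lip [274.2, 217.1] [ 0.59368718 -0.00371011  0.00469904]
```

Paddle angle is ≈0.115 rad at 9 N. All nine nuts are accounted for: five in the bowl, four in the bin.

```bash
python3 -c "
from workcell import *
print(job_done())"
```

```text
the job is handed in; nothing more can be done
None
```

I handed the job in at about 31 s: five nuts are in the bowl and the other four in the bin, the scoop is laid back in the bin, and the paddle is held at about 0.115 rad (9 N), near mid-travel.

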